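Close the pressure canner

ROBOT

A 6-joint arm with a two-finger parallel gripper is mounted at the origin on the work surface. World frame = base frame: x ahead of the robot, y to its left, z up, the work surface at z = 0. Lengths are in mm, angles in rad, forces in N, time in s.
With the tool pointing down it reaches from about 300 to 775 mm from the base axis. Payload 14.6 kg.
Tool frame: the origin (TCP) lies at the very end of the fingers, on their centre line; the grasp point (between the pads) lies 19 mm behind it (grip_point_offset is the distance from the TCP to the grasp point, in mm); z points along the fingers, y is the line along which they close (so a half turn about z gives the same grasp; the last joint's range is limited). The gripper opens to 94 mm and grips with 3 to 60 N. Pads are 16 mm wide; open, the fingers measure 119 mm over their backs; the gripper's body (75 mm by 177 mm) begins 78 mm behind the grasp point.
Start: joints at [-1.182, 0.3, 1.521, -0, 1.321, -0.067], TCP at [242.091, -493.843, 178.446] pointing down, gripper open.
Joint ranges: [-3.03, 3.03], [-0.79, 2.21], [0.23, 2.52], [-1.04, 4.18], [0, 3.07], [-2.55, 2.55]. Speed limits (rad/s): [2.22, 2.22, 2.57, 3.14, 3.14, 3.14].

INTERFACE

Orientations are given as [roll, pitch, yaw] about the fixed x, y, z axes, in that order (R = Rz(yaw) Ry(pitch) Rx(roll)).
In Python, from cell import read_state, camera, camera_info, sign_off, grip_point_offset gives the robot as it stands.
- The arm moves only by the shell command python3 -m handwheel 'ROWS' [FORCE]. ROWS is text: rows parted by semicolons, each of 5 numbers parted by spaces: the shift along the world's x, y, z in units of 40 mm (1.0 is 40 mm), then the turn about the world's z in units of 5 degrees (1.0 is 5 degrees), then the closure, from 0 (fully open) to 1 (shut). In form: dx dy dz yaw gripper; .... A call has 1 to 12 rows; each row shifts and turns the commanded pose from where the row before left it; what a row does not reach is not made up. A row lasts 1/12 s, in which the tool goes at most 41.7 mm and 7.16 degrees, less where a joint would pass 70% of its speed; a pose out of reach is approached as far as the arm can. A call is refused whole if a number of a shift passes 1 or a number of a turn 1, either way. A call with a gripper value outside its range is refused whole. The fingers move at their own pace and stop on an object; FORCE is the grip in N (left out, the last holds). Time passes only in rows, so rows that do not move let the fingers close. It gives the time, the measured TCP pose, the force, the opening and the grip force at its end, in the units of the state.
- read_state(): the state, without advancing time (a new reading comes with each control period).
- camera(name): name is "scene" or "top" or "wrist"; returns (picture, depth): 480x640x3 uint8, red, green, blue; 480x640 float32, mm along the optical axis (not along the pixel's ray), 0 where there is no reading.
- camera_info(name): a dict with "intrinsics" (3x3 intrinsics, pixels), "world_from_camera" (4x4, takes a point from camera to world coordinates). Camera axes: x right, y down, z forward; pixel columns grow to the right and rows downward; lengths in mm; the calibration is good to about 2 mm. A picture is of the moment at which its call begins: read the wrist's pose just before it. camera_info takes no time and is no camera call; for the wrist camera it gives the pose at the moment of the call.
- sign_off(): hands the job in; it is judged then, once.
The state is a dict: "clock": time; "joints": joint angles; "qd": joint speeds; "effort": joint torques, N m; "eef_pos": TCP position; "eef_rot": TCP orientation; "wrist_force": force on the tool from outside, world axes, zero at the start; "moment": the same for the moment, N m; "finger_gap": finger opening in mm; "finger_force": force on a finger pad.
Only numpy, scipy, OpenCV 4.12 (cv2) and the standard library are available. Lean on these libraries where they do the work, as an engineer would, in place of code of your own. Each camera call takes 0.05 s, during which the arm holds its last target. There are 200 camera calls.

TASK

The pressure canner is loaded and its four wing nuts are only loosely run down. Tighten each wing nut clockwise by about a half turn in cross order, an opposite pair first and then the other pair, until each comes up firm and the lid is down on the metal rim evenly all round. Hand-tight only: stop when a nut goes firm, do not strain it, and leave the things around the canner where they are.

Things in the scene. Friction and masses are not known exactly. Their poses are not given: they have to be found in the camera images.
- canner: aluminium pressure canner fixed to the bench: pot 248 mm across the flange, two black side handles; origin at the centre of its underside, z up. The wing nuts stand on a circle of 134 mm radius about its axis, at 45 (nut_a), 135 (nut_b), 225 (nut_c) and 315 degrees (nut_d) from its x axis
- rim (a point): centre of the pot's metal rim face, 172 mm above the canner's underside
- lid: aluminium lid, 252 mm across, with four slotted ears under the nuts; origin at the centre of its edge's underside, z up. It floats on a springy red gasket about 2.5 mm above the rim; it is home when this origin is level with rim. A handle, a dial gauge and a vent pipe stand on it within 90 mm of its axis, up to 66 mm above its origin
- nut_a: black wing nut, opposite nut_c. Origin on its axis at its steel underside, z up. Wings 72 mm tip to tip along its x axis, 10 mm thick (along its y), 12 to 48 mm above the origin, solid in the middle up to 39 mm; round hub 29 mm wide below 14 mm. Clockwise from above tightens and sinks it about 4 mm in a half turn
- nut_b: the same wing nut, opposite nut_d. All four can be gripped across the wings' thickness, or (quicker) pushed round by one wing with closed fingertips circling 36 mm from the axis, tips about 20 mm above the nut's underside, clear of the lid all round; one push at a wing takes it the whole way
- nut_c: the same wing nut, opposite nut_a. Feel of all four: 0.06 N m while loose, up to 0.2 as the gasket gives; once the lid meets the metal it climbs steeply, about 0.05 N m per 0.1 rad. 0.3 to 0.4 N m (about 10 to 13 N at 30 mm) is firm, some 60 N of clamping; beyond 0.5 N m it is strained. Each stays where it is left
- nut_d: the same wing nut, opposite nut_b. For all four: how far a nut must turn to come up firm differs from nut to nut, 2.3 to 4.1 rad (a half turn on average), and cannot be seen, only felt
- jar_1_mid (a point): filled preserving jar with a steel cap, 76 mm across, 127 mm tall; its centre. Leave alone
- jar_2_mid (a point): a second such jar; its centre. Leave alone
- tub_1_mid (a point): translucent plastic tub with pale lid and yellow tag, 116 mm across, 81 mm tall; its centre. Leave alone
- tub_2_mid (a point): taller such tub, 116 mm across, 121 mm tall; its centre. Leave alone
- whisk_mid (a point): steel whisk lying down, 283 mm long, 60 mm thick; near its middle. Leave alone
- weight_mid (a point): small steel pressure weight for the vent pipe, 42 mm across, 36 mm tall, not to be fitted yet; its centre. Leave alone
- funnel_mid (a point): blue jar funnel, 112 mm across, 60 mm tall; its centre. Leave alone

How it is judged (in metres and radians):
On the way:
1. one opposite pair of nuts is firm while the other pair is still loose (((contact force between each of nut_a, nut_c and lid above 30 N and contact force between each of nut_b, nut_d and lid below 20 N) or (contact force between each of nut_b, nut_d and lid above 30 N and contact force between each of nut_a, nut_c and lid below 20 N))), for 0.2 s.
At the end, for the whole second after the job is handed in: every nut presses on the lid with more than 30 N, the lid's edge is within 0.6 mm of the metal rim and level within 0.004 rad, and the nuts are at rest (contact force between each of nut_a, nut_b, nut_c, nut_d and lid above 30 N and z of lid in the frame of rim below 0.0006 m and angle between lid's own z axis and vertical below 0.004 rad and angular speed of each of nut_a, nut_b, nut_c, nut_d below 0.1 rad/s); the robot touches nothing.
It fails at once if a nut is over-tightened (more than 130 N on the lid) (contact force between any of nut_a, nut_b, nut_c, nut_d and lid above 130 N).
It fails at once if one of the other things on the bench is shifted by more than 25 mm (distance of any of jar_1_mid, jar_2_mid, tub_1_mid, tub_2_mid, whisk_mid, weight_mid, funnel_mid from where it was at the start of the episode above 0.025 m).
It also fails if it takes over 72 s, if anything falls off the work surface, if the arm or the gripper's body presses on something with over 40 N, if the wrist force passes 120 N, or if a joint passes its speed limit or range.

## Working session

There is one attempt and no reset: what is moved stays moved. The work goes in short steps, Python scripts to look and compute and a shell command to move; the robot and the scene stay as the last step left them, time stands still between calls to the robot, and variables do not carry over. Pictures are saved under pics/ and viewed, at most 10 in all, crops included, and the job is handed in when it is done.

```bash
mkdir -p pics; ls
python3 - <<'E'
from cell import *
import cv2,numpy as np
for n in("top","scene"):
    p,d=camera(n);cv2.imwrite(f"pics/{n}0.png",p[:,:,::-1]);np.save(f"pics/{n}d.npy",d)
    i=camera_info(n);print(n,np.round(i["intrinsics"],1).tolist(),np.round(i["world_from_camera"],3).tolist())
print(read_state())
E
```

```text
pics
top [[614.7, 0.0, 314.6], [0.0, 614.7, 244.9], [0.0, 0.0, 1.0]] [[0.016, -0.99, 0.14, 387.741], [-1.0, -0.016, -0.001, 46.098], [0.003, -0.14, -0.99, 1508.643], [0.0, 0.0, 0.0, 1.0]]
scene [[436.2, 0.0, 320.4], [0.0, 436.2, 229.9], [0.0, 0.0, 1.0]] [[-0.244, 0.628, -0.739, 1322.624], [0.97, 0.152, -0.191, 263.593], [-0.008, -0.763, -0.646, 806.02], [0.0, 0.0, 0.0, 1.0]]
{'clock': 0.1, 'joints': array([-1.18158335e+00,  3.00395868e-01,  1.52147250e+00,  3.45589434e-06,
        1.32069971e+00, -6.65929537e-02]), 'qd': array([ 0.00034265, -0.00098702, -0.00064253,  0.00047344,  0.00088294,
        0.0005554 ]), 'effort': array([ 3.32320442e-04, -5.32647943e+01, -3.53284121e+01,  7.08558387e-02,
        2.34676333e-02, -6.13867860e-05]), 'eef_pos': array([ 242.01190911, -493.6229655 ,  177.97354361]), 'eef_rot': array([-3.14061962e+00, -6.82481380e-05,  4.55805042e-01]), 'wrist_force': array([-4.18027435e-01,  7.83757696e-01, -5.91784516e-04]), 'moment': array([-0.00304001,  0.02776188,  0.01574687]), 'finger_force': 0.0, 'finger_gap': 93.84932057065083}
```

View pics/top0.png

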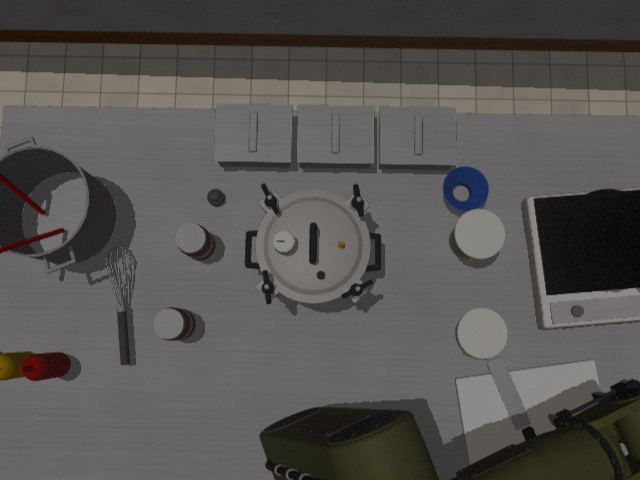

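View pics/scene0.png

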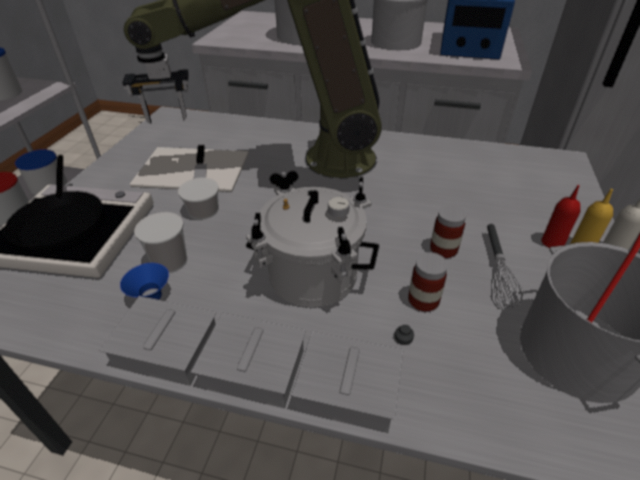

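The top view shows the canner centred near (314,247) with wing nuts near (270,200), (358,203), (268,288) and (357,290). The jars, weight, tubs and funnel are all well clear of the nuts. The scene view confirms this layout.

```bash
cat > h.py <<'E'
from cell import *
import cv2,numpy as np
def cloud(n,d):
    i=camera_info(n);K=i["intrinsics"];T=np.array(i["world_from_camera"])
    v,u=np.mgrid[:480,:640]
    P=np.stack([(u-K[0][2])/K[0][0]*d,(v-K[1][2])/K[1][1]*d,d],-1)
    return P@T[:3,:3].T+T[:3,3]
E
python3 - <<'E'
from h import *
p=cv2.imread("pics/top0.png");d=np.load("pics/topd.npy");W=cloud("top",d)
crop=cv2.resize(p[170:320,230:400],None,fx=4,fy=4,interpolation=cv2.INTER_CUBIC);cv2.imwrite("pics/crop0.png",crop)
m=((p.max(2)<70)&(W[...,2]>150)).astype(np.uint8);m[:,:230]=0;m[:,400:]=0;m[:170]=0;m[320:]=0
n,l,s,c=cv2.connectedComponentsWithStats(m)
for k in range(1,n):
    if s[k,4]>15:
        q=W[l==k];qq=q[:,:2].astype(np.float32);r=cv2.minAreaRect(qq)
        print(np.round(c[k]),s[k,4],"mean",np.round(q.mean(0),1),"z",np.round(np.percentile(q[:,2],[5,50,95]),1),"rect",np.round(r[0],1),np.round(r[1],1),round(r[2],1))
# bright lid outline
lid=((p.min(2)>0)&(abs(W[...,2]-185)<25));lid[:,:230]=0;lid[:,400:]=0
print(np.round(W[247,300:340:8],1).tolist())
for (u,v) in ((270,200),(358,203),(268,288),(357,290)): print(u,v,np.round(W[v,u],1))
E
```

```text
[271. 201.] 247 mean [665.3 140.  215.3] z [187.5 224.4 235.8] rect [667.7 141. ] [70.6 26.2] 42.5
[358. 202.] 250 mean [665.5 -45.7 218.3] z [188.5 226.2 237.7] rect [666.4 -46.3] [71.9 26.8] 3.9
[313. 243.] 335 mean [572.9  48.  232.6] z [205.4 236.  240.9] rect [573.4  47. ] [20.1 83.6] 87.2
[289. 251.] 37 mean [558.  100.  208.7] z [199.7 205.1 224.5] rect [559.   99.5] [12.6 37.4] 31.4
[268. 287.] 252 mean [479.8 142.1 216.3] z [186.1 224.6 235.9] rect [480.8 143.1] [69.6 25.8] 2.6
[321. 275.] 57 mean [508.4  31.1 208.1] z [200.4 207.8 213.2] rect [509.   31.2] [15.4 15. ] 2.4
[357. 289.] 241 mean [478.8 -46.  215.9] z [186.8 224.7 235.7] rect [479.4 -45.2] [26.1 69.3] 19.6
[[567.5, 75.9, 205.3], [567.8, 58.8, 205.5], [563.9, 41.8, 235.6], [568.3, 24.6, 206.0], [568.7, 7.4, 205.1]]
270 200 [664.  141.1 228.7]
358 203 [660.1 -45.8 231.3]
268 288 [477.1 140.4 228.3]
357 290 [476.1 -45.2 226.3]
```

View pics/crop0.png

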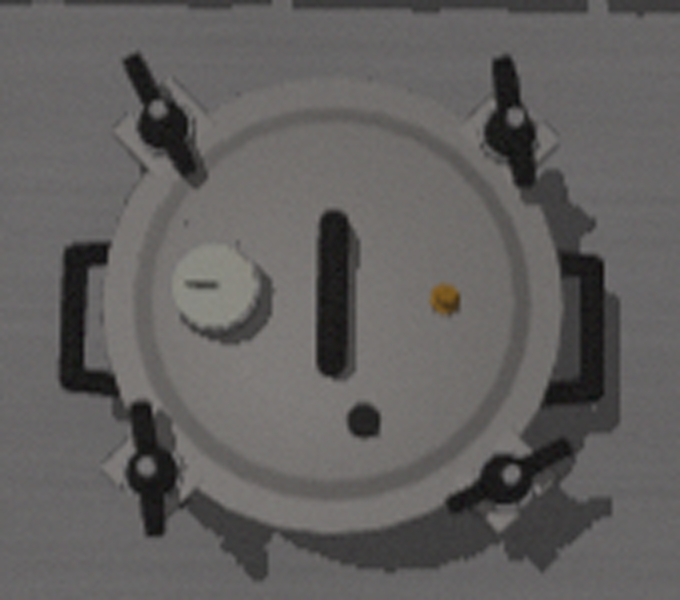

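The crop shows nut studs at about (157,110), (515,117), (145,467) and (511,475), in crop pixels at 4×. In world angles the wings lie at about 30° (front-left), 11° (front-right), 6° (back-left) and 117° (back-right).

The canner centre is about (573,48), with the underside of the nuts at z≈188. I'll close the fingers, rise and travel to front-left.

```bash
cat >> h.py <<'E'
NUT=dict(FL=(668.6,141.9),FR=(666.9,-47.6),BL=(479.1,143.6),BR=(477.4,-45.9))
def tq(n):
    s=read_state();r=(s["eef_pos"][:2]-NUT[n])/1000;F=s["wrist_force"]
    a=np.degrees(np.arctan2(r[1],r[0]))
    return -(s["moment"][2]+r[0]*F[1]-r[1]*F[0]),a,np.hypot(*r)*1000,s
E
cat > t.py <<'E'
# print clockwise torque about a nut; exit 1 when past limit
import sys
from h import *
t,a,r,s=tq(sys.argv[1]);F=s["wrist_force"]
print(f"T={t:.3f} ang={a:.1f} r={r:.1f} z={s['eef_pos'][2]:.1f} F={np.round(F,1)} Mz={s['moment'][2]:.3f} t={s['clock']:.1f}")
sys.exit(t>float(sys.argv[2]))
E
cat > arc.py <<'E'
# waypoints from the present position: nut, list of angles (deg), radius 36 -> dx dy in row units
import sys
from h import *
n=sys.argv[1];A=[float(x) for x in sys.argv[2:]];p=read_state()["eef_pos"];q=p[:2].copy()
print("dz to 208:",round((208-p[2])/40,2))
for a in A:
    w=np.array(NUT[n])+36*np.array([np.cos(np.radians(a)),np.sin(np.radians(a))])
    d=np.round((w-q)/40,2);q=q+d*40;print(a,*d)
E
python3 -m handwheel '0 0 1 0 1;0 0 1 0 1;0 0 1 0 1;.54 .84 0 0 1;.54 .84 0 0 1;.54 .84 0 0 1;.54 .84 0 0 1;.54 .84 0 0 1;.54 .84 0 0 1;.54 .84 0 0 1;.54 .84 0 0 1;.54 .84 0 0 1' 20
python3 -m handwheel '.54 .84 0 0 1;.54 .84 0 0 1;.54 .84 0 0 1;.54 .84 0 0 1;.54 .84 0 0 1;.54 .84 0 0 1;.54 .84 0 0 1;.54 .84 0 0 1;.54 .84 0 0 1;.54 .84 0 0 1;.54 .84 0 0 1;0 0 0 0 1'
python3 arc.py FL 80; python3 t.py FL 9
```

```text
clock: 1.1
eef_pos: [437.0, -189.5, 298.4]
eef_rot: [-3.141, 0.0, 0.456]
wrist_force: [0.4, -0.5, -0.6]
finger_gap: 17.4
finger_force: 0.0
clock: 2.1
eef_pos: [675.6, 183.7, 293.8]
eef_rot: [-3.139, 0.005, 0.46]
wrist_force: [-0.4, -0.5, -1.1]
finger_gap: 0.3
finger_force: 0.0
dz to 208: -2.14
80.0 -0.02 -0.16
T=-0.033 ang=80.5 r=42.4 z=293.8 F=[-0.4 -0.5 -1.1] Mz=0.019 t=2.1False
```

```bash
python3 -m handwheel '-.02 -.16 -.7 0 1;0 0 -.7 0 1;0 0 -.7 0 1;0 0 0 0 1;0 0 0 0 1'; python3 t.py FL 9; python3 arc.py FL 80 72 64 56 48 40 32 24 16 8 0 -8 -16
python3 - <<'E'
from h import *
p,d=camera("scene");cv2.imwrite("pics/s1.png",cv2.resize(p[160:310,220:400,::-1],None,fx=4,fy=4))
p,d=camera("top");cv2.imwrite("pics/t1.png",cv2.resize(p[170:320,230:400,::-1],None,fx=4,fy=4))
E
```

```text
clock: 2.52
eef_pos: [672.8, 171.5, 213.9]
eef_rot: [-3.141, 0.002, 0.456]
wrist_force: [0.5, 0.8, 0.8]
finger_gap: 0.2
finger_force: 0.0
T=-0.006 ang=81.9 r=29.9 z=213.9 F=[0.5 0.8 0.8] Mz=0.016 t=2.5
dz to 208: -0.15
80.0 0.05 0.15
72.0 0.12 -0.03
64.0 0.12 -0.05
56.0 0.11 -0.06
48.0 0.1 -0.08
40.0 0.08 -0.09
32.0 0.08 -0.1
24.0 0.06 -0.11
16.0 0.04 -0.12
8.0 0.03 -0.12
0.0 0.0 -0.13
-8.0 -0.0 -0.13
-16.0 -0.03 -0.12False
```

View pics/s1.png

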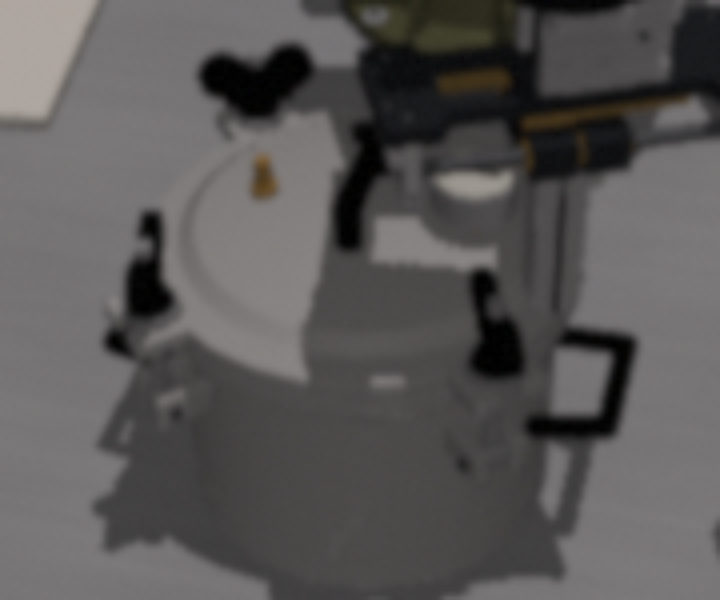

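The fingers are beside the front-left nut, on its outer side. The nut stands at about (495,330) in the crop and the fingers come down near (545,290). Now I'll push.

```bash
python3 -m handwheel '.05 .15 -.15 0 1;.12 -.03 0 0 1;.12 -.05 0 0 1;.11 -.06 0 0 1;.1 -.08 0 0 1;.08 -.09 0 0 1;.08 -.1 0 0 1;.06 -.11 0 0 1;.04 -.12 0 0 1'; python3 t.py FL .3 && python3 -m handwheel '.03 -.12 0 0 1;0 -.13 0 0 1;0 -.13 0 0 1;-.03 -.12 0 0 1' && python3 t.py FL 9;  python3 arc.py FL -24 -32 -40 -48 -56 -64 -72 -78 -84 -90 -96 -102 -108 -114 -120 -126 -132 -138 -144 -150 -156
```

```text
clock: 3.37
eef_pos: [704.0, 151.6, 208.4]
eef_rot: [-3.142, 0.0, 0.456]
wrist_force: [-0.1, -0.4, 0.1]
finger_gap: 0.6
finger_force: 0.0
T=0.009 ang=15.3 r=36.7 z=208.4 F=[-0.1 -0.4  0.1] Mz=0.005 t=3.4
dz to 208: -0.01
-24.0 -0.06 -0.61
-32.0 -0.06 -0.11
-40.0 -0.08 -0.1
-48.0 -0.08 -0.09
-56.0 -0.1 -0.08
-64.0 -0.11 -0.06
-72.0 -0.12 -0.05
-78.0 -0.09 -0.02
-84.0 -0.09 -0.02
-90.0 -0.09 -0.0
-96.0 -0.1 0.0
-102.0 -0.09 0.02
-108.0 -0.09 0.02
-114.0 -0.09 0.04
-120.0 -0.08 0.04
-126.0 -0.08 0.05
-132.0 -0.08 0.06
-138.0 -0.06 0.07
-144.0 -0.06 0.07
-150.0 -0.05 0.08
-156.0 -0.05 0.08False
```

```bash
sed -i 's/sys.exit(t>float(sys.argv\[2\]))/sys.exit(int(t>float(sys.argv[2])))/' t.py
python3 - <<'E'
from h import *
p,d=camera("scene");a=cv2.resize(p[180:300,220:380,::-1],None,fx=2.5,fy=2.5)
p,d=camera("top");b=cv2.resize(p[180:300,240:400,::-1],None,fx=2.5,fy=2.5)
cv2.imwrite("pics/s2.png",np.hstack([a,b]))
E
```

```text
(no output)
```

View pics/s2.png

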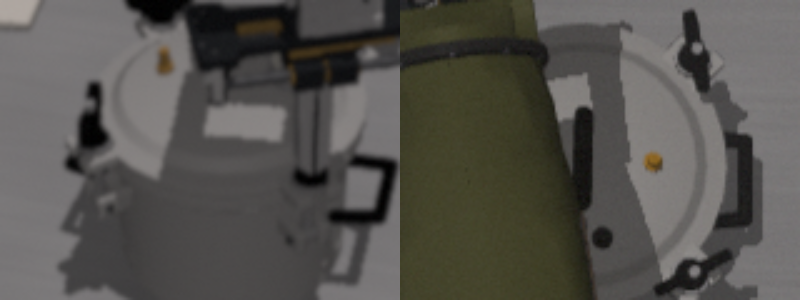

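The left half shows the fingers at about (310,130), in front of the nut, with the wing already carried behind them. The right half shows the arm hiding the nut from above. I'll continue with torque-guarded pushes.

```bash
python3 -m handwheel '.03 -.12 0 0 1;0 -.13 0 0 1;0 -.13 0 0 1;-.03 -.12 0 0 1;-.05 -.12 0 0 1' >/dev/null && python3 t.py FL .3 && python3 -m handwheel '-.06 -.11 0 0 1;-.08 -.1 0 0 1;-.08 -.09 0 0 1' >/dev/null && python3 t.py FL .3 && python3 -m handwheel '-.1 -.08 0 0 1;-.11 -.06 0 0 1;-.12 -.05 0 0 1' >/dev/null && python3 t.py FL .3 && python3 -m handwheel '-.09 -.02 0 0 1;-.09 -.02 0 0 1' >/dev/null && python3 t.py FL .3 ; python3 arc.py FL -90 -96 -102 -108 -114 -120 -126 -132 -138 -144 -150 -156 -162 -168 -174 -180 -186 -192 -198
```

```text
T=0.038 ang=-24.7 r=36.3 z=208.5 F=[ 0.3 -0.3 -0.2] Mz=-0.033 t=3.9
T=0.018 ang=-48.5 r=36.1 z=208.5 F=[-0.7  0.6  0.4] Mz=-0.014 t=4.1
T=-0.021 ang=-72.9 r=36.0 z=208.5 F=[ 0.4 -0.6  0.7] Mz=0.013 t=4.4
T=0.044 ang=-84.5 r=35.9 z=208.6 F=[-0.3  0.5  0.5] Mz=-0.033 t=4.5
dz to 208: -0.01
-90.0 -0.09 -0.01
-96.0 -0.09 0.01
-102.0 -0.09 0.01
-108.0 -0.09 0.03
-114.0 -0.09 0.03
-120.0 -0.09 0.04
-126.0 -0.07 0.06
-132.0 -0.08 0.05
-138.0 -0.06 0.07
-144.0 -0.06 0.07
-150.0 -0.06 0.08
-156.0 -0.04 0.09
-162.0 -0.03 0.09
-168.0 -0.03 0.09
-174.0 -0.01 0.09
-180.0 -0.01 0.09
-186.0 0.01 0.1
-192.0 0.01 0.09
-198.0 0.03 0.09
```

```bash
cat >> h.py <<'E'
def wing(n,cam="scene"):
    p,d=camera(cam);W=cloud(cam,d);c=np.array(NUT[n])
    m=(p.max(2)<60)&(np.hypot(W[...,0]-c[0],W[...,1]-c[1])<45)&(W[...,2]>205)&(W[...,2]<250)&(d>0)
    q=W[m];e,v=np.linalg.eigh(np.cov(q[:,:2].T));a=np.degrees(np.arctan2(v[1,1],v[0,1]))%180
    return len(q),np.round(q.mean(0),1),"ang",round(a,1),"sd",np.round(np.sqrt(e),1),"ztop",np.round(np.percentile(q[:,2],98),1)
E
python3 - <<'E'
from h import *
for n in NUT: print(n,*wing(n))
for n in("FR","BR"): print(n,*wing(n,"top"))
p,d=camera("scene");W=cloud("scene",d);c=NUT["FL"]
m=(np.hypot(W[...,0]-c[0],W[...,1]-c[1])<60)&(W[...,2]>180)&(d>0);v,u=np.nonzero(m)
print(u.min(),u.max(),v.min(),v.max())
cv2.imwrite("pics/s3.png",cv2.resize(p[160:280,300:400,::-1],None,fx=5,fy=5,interpolation=cv2.INTER_CUBIC))
E
```

```text
FL 210 [676.9 142.5 225.2] ang 33.6 sd [ 8.4 21.5] ztop 246.0
FR 138 [680.4 -40.7 225.7] ang 10.2 sd [ 2.6 19.3] ztop 236.5
BL 41 [508.8 148.8 221.9] ang 10.8 sd [ 3.1 11.5] ztop 230.4
BR 60 [493.7 -62.3 220.4] ang 118.8 sd [ 1.9 15.2] ztop 234.1
FR 166 [666.7 -45.5 229.3] ang 11.8 sd [ 3.4 20.6] ztop 238.4
BR 152 [479.8 -44.4 229. ] ang 118.4 sd [ 3.2 21.7] ztop 236.8
310 376 67 263
```

View pics/s3.png

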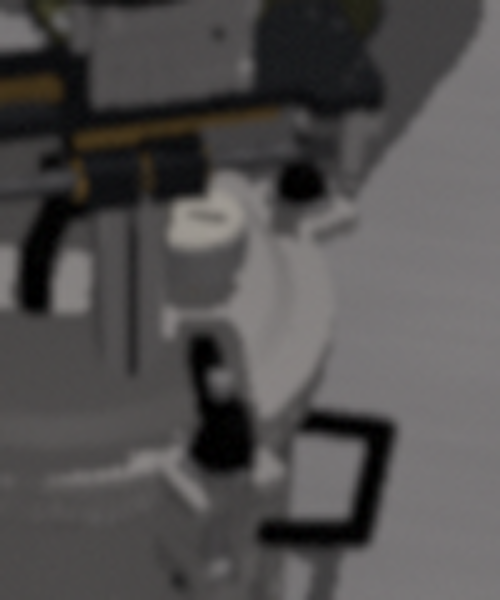

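The picture shows the front-left nut at about (220,410) with its wing unturned. The fingers at about (130,290) went past it without touching, so I'll check the nut's geometry in the scene camera.

Run:
```python
from h import *
i=camera_info("scene");T=np.linalg.inv(i["world_from_camera"]);K=np.array(i["intrinsics"])
def pr(*p):
    c=T[:3,:3]@np.array(p)+T[:3,3];q=K@c;return np.round(q[:2]/q[2],1)
c=np.array(NUT["FL"]);u=np.array([np.cos(np.radians(32)),np.sin(np.radians(32))])
print("stud 230",pr(*c,230),"near tip 236",pr(*(c+36*u),236),"near tip 208",pr(*(c+36*u),208),"far236",pr(*(c-36*u),236),"c188",pr(*c,188))
p,d=camera("scene");W=cloud("scene",d)
m=(p.max(2)<60)&(np.hypot(W[...,0]-c[0],W[...,1]-c[1])<55)&(W[...,2]>180)&(W[...,2]<250)&(d>0)
m[:225]=0
q=W[m];a=(q[:,:2]-c)@u;b=(q[:,:2]-c)@np.array([-u[1],u[0]])
for z in range(180,248,6):
    k=(q[:,2]>=z)&(q[:,2]<z+6)
    if k.sum():print(z,k.sum(),"along",np.round([a[k].min(),a[k].max()],1),"across",np.round([b[k].min(),b[k].max()],1))
p,d=camera("top");print("tool",read_state()["eef_pos"])
# original top view
p=cv2.imread("pics/top0.png");d=np.load("pics/topd.npy");W=cloud("top",d)
for n,c in NUT.items():
    m=(p.max(2)<70)&(np.hypot(W[...,0]-c[0],W[...,1]-c[1])<50)&(W[...,2]>212);q=W[m]
    r=cv2.minAreaRect(q[:,:2].astype(np.float32));print(n,np.round(r[0],1),np.round(r[1],1),round(r[2],1),q[:,2].max().round(1),"mean",q.mean(0).round(1))
```

```text
stud 230 [343.  235.2] near tip 236 [349.5 244.4] near tip 208 [349.  254.8] far236 [337.1 222.2] c188 [342.5 250.5]
180 1 along [-24.2 -24.2] across [1. 1.]
186 14 along [-25.9  17.6] across [-11.6   6.2]
192 20 along [-37.1  18.8] across [-11.2   3.2]
198 39 along [-50.1  24.7] across [-20.9   5.4]
204 16 along [-23.8  26.7] across [-5.2 -1.9]
210 24 along [-26.7  36.3] across [-6.7  0.5]
216 32 along [-33.5  38.8] across [-6.7  1.3]
222 40 along [-24.2  38.9] across [-6.2  3.9]
228 74 along [-27.3  34.9] across [-5.4  7.1]
234 15 along [-22.3  27.2] across [-35.4   4.8]
240 5 along [-12.7  -7.1] across [-35.5 -31.5]
246 5 along [-9.9 -4.8] across [-36.7 -31.6]
tool [672.58184764 106.2148753  208.28811072]
FL [669.4 142.7] [67.6  9.8] 27.7 239.0 mean [667.7 142.  230.3]
FR [668.4 -46.2] [68.8 10.5] 10.9 241.6 mean [667.1 -45.6 229.9]
BL [480.5 143.9] [70. 10.] 8.3 239.5 mean [479.5 143.3 229.5]
BR [480.1 -45.1] [10.  70.5] 28.7 238.7 mean [480.2 -45.5 229.6]
```

```bash
cat > arc.py <<'E'
# rows for an arc about a nut from the present pose: nut radius start step count
import sys
from h import *
n,R,a0,st,k=sys.argv[1],*map(float,sys.argv[2:]);p=read_state()["eef_pos"];q=p[:2].copy()
print("z",p[2].round(1));o=[]
for j in range(int(k)):
    a=np.radians(a0+st*j);w=np.array(NUT[n])+R*np.array([np.cos(a),np.sin(a)])
    d=np.round((w-q)/40,2);q=q+d*40;o.append(f"{d[0]:g} {d[1]:g} 0 0 1")
    if j%4==3 or j==int(k)-1: print(round(np.degrees(a)),";".join(o));o=[]
E
python3 arc.py FL 31 -84 -7 44
```

```text
z 208.3
-105 -0.02 0.12 0 0 1;-0.09 -0 0 0 1;-0.1 0 0 0 1;-0.09 0.02 0 0 1
-133 -0.09 0.03 0 0 1;-0.09 0.04 0 0 1;-0.08 0.06 0 0 1;-0.07 0.06 0 0 1
-161 -0.06 0.06 0 0 1;-0.06 0.08 0 0 1;-0.05 0.08 0 0 1;-0.03 0.09 0 0 1
-189 -0.03 0.09 0 0 1;-0.01 0.09 0 0 1;-0 0.1 0 0 1;0 0.09 0 0 1
-217 0.03 0.1 0 0 1;0.03 0.08 0 0 1;0.04 0.09 0 0 1;0.05 0.08 0 0 1
-245 0.06 0.07 0 0 1;0.07 0.06 0 0 1;0.08 0.06 0 0 1;0.08 0.04 0 0 1
-273 0.09 0.04 0 0 1;0.09 0.02 0 0 1;0.1 0.02 0 0 1;0.09 -0 0 0 1
-301 0.1 -0.01 0 0 1;0.09 -0.03 0 0 1;0.09 -0.03 0 0 1;0.08 -0.04 0 0 1
-329 0.08 -0.06 0 0 1;0.07 -0.06 0 0 1;0.06 -0.07 0 0 1;0.05 -0.08 0 0 1
-357 0.05 -0.08 0 0 1;0.03 -0.09 0 0 1;0.02 -0.09 0 0 1;0.01 -0.1 0 0 1
-385 0 -0.09 0 0 1;-0.01 -0.1 0 0 1;-0.02 -0.09 0 0 1;-0.04 -0.09 0 0 1
```

```bash
python3 -m handwheel '-.02 .12 .12 0 1;-.09 0 0 0 1;-.1 0 0 0 1;-.09 .02 0 0 1' >/dev/null && python3 t.py FL .3 && python3 -m handwheel '-.09 .03 0 0 1;-.09 .04 0 0 1' >/dev/null && python3 t.py FL .3 && python3 -m handwheel '-.08 .06 0 0 1;-.07 .06 0 0 1' >/dev/null && python3 t.py FL .3 && python3 -m handwheel '-.06 .06 0 0 1;-.06 .08 0 0 1' >/dev/null && python3 t.py FL .3 && python3 -m handwheel '-.05 .08 0 0 1;-.03 .09 0 0 1' >/dev/null && python3 t.py FL .3
python3 - <<'E'
from h import *
print(*wing("FL"))
E
```

```text
T=-0.002 ang=-105.9 r=31.2 z=213.3 F=[ 0.  -0.3 -0.7] Mz=-0.002 t=5.3
T=0.038 ang=-120.0 r=31.6 z=213.3 F=[-0.3 -0.1  0.5] Mz=-0.030 t=5.5
T=-0.011 ang=-134.2 r=31.1 z=213.3 F=[-0.9 -1.5 -0.1] Mz=-0.001 t=5.7
T=0.041 ang=-147.6 r=31.2 z=213.3 F=[ 0.1  0.  -0.4] Mz=-0.041 t=5.8
T=-0.007 ang=-161.7 r=31.1 z=213.3 F=[0.2 0.8 0.5] Mz=0.028 t=6.0
197 [675.4 144.4 224.7] ang 27.9 sd [ 3.1 22.1] ztop 243.8
```

Run:
```python
from h import *
p,d=camera("scene");a=cv2.resize(p[190:270,300:380,::-1],(480,480),interpolation=cv2.INTER_CUBIC)
p,d=camera("wrist");b=cv2.resize(p[:,:,::-1],(320,240));b=np.vstack([b,np.zeros((240,320,3),np.uint8)])
cv2.imwrite("pics/s4.png",np.hstack([a,b])*1)
s=read_state();print(s["eef_pos"],s["finger_gap"])
```

```text
[639.25102928 132.09262759 213.25177125] 0.4281704561473764
```

View pics/s4.png

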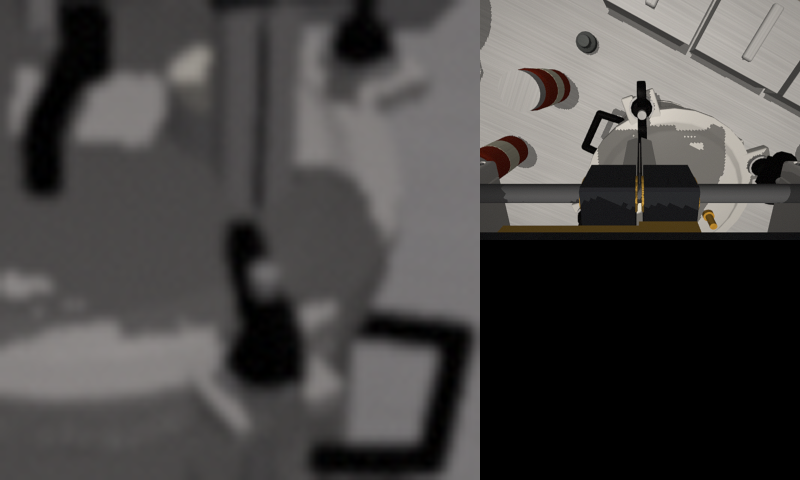

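Run:
```python
from h import *
i=camera_info("scene");T=np.linalg.inv(i["world_from_camera"]);K=np.array(i["intrinsics"])
def pr(*p):
    c=T[:3,:3]@np.array(p)+T[:3,3];q=K@c;return np.round(q[:2]/q[2],1)
print("s3 tip expected",pr(672.6,106.2,208.3)," seen ~326,235"); print("now",pr(639.2,132.1,213.3))
p,d=camera("wrist");W=cloud("wrist",d);t=read_state()["eef_pos"]
cy,sy=np.cos(.456),np.sin(.456)
L=(W-t); a=L[...,0]*cy+L[...,1]*sy; b=-L[...,0]*sy+L[...,1]*cy
m=(abs(a)<70)&(abs(b)<25)&(d>0)&(W[...,2]>195)&(W[...,2]<300)
v,u=np.nonzero(m);print(u.min(),u.max(),v.min(),v.max())
# along tool-x profile: z range and b-range per bin
for x in range(-20,72,4):
    k=m&(a>=x)&(a<x+4)
    if k.sum()>3:print(x,k.sum(),"z",np.round(np.percentile(W[k][:,2],[2,50,98])),"b",np.round([b[k].min(),b[k].max()]))
cv2.imwrite("pics/w1.png",cv2.resize(p[140:440,200:460,::-1],None,fx=2,fy=2))
```

```text
s3 tip expected [325.4 241.7]  seen ~326,235
now [341.1 231.6]
281 355 161 366
-20 66 z [197. 199. 200.] b [-25.  18.]
-16 69 z [197. 199. 200.] b [-25. -17.]
-12 104 z [196. 198. 199.] b [-25. -10.]
-8 151 z [195. 197. 273.] b [-25.  -1.]
-4 127 z [195. 196. 272.] b [-25.  -1.]
0 39 z [195. 269. 272.] b [-25.  -1.]
4 282 z [232. 269. 300.] b [-8.  1.]
8 2787 z [233. 276. 298.] b [-14.  12.]
12 136 z [232. 233. 235.] b [-8.  1.]
16 146 z [230. 232. 234.] b [-8.  1.]
20 167 z [196. 229. 232.] b [-12.   6.]
24 172 z [197. 224. 233.] b [-14.   9.]
28 235 z [196. 201. 234.] b [-15.   9.]
32 280 z [196. 226. 233.] b [-15.   9.]
36 273 z [195. 224. 233.] b [-15.   8.]
40 145 z [195. 227. 231.] b [-12.   6.]
44 132 z [230. 232. 233.] b [-8.  2.]
48 136 z [232. 233. 235.] b [-7.  2.]
52 152 z [232. 234. 235.] b [-7.  2.]
56 155 z [230. 233. 234.] b [-7.  3.]
60 152 z [228. 231. 233.] b [-7.  3.]
64 160 z [220. 226. 229.] b [-7.  3.]
```

View pics/w1.png

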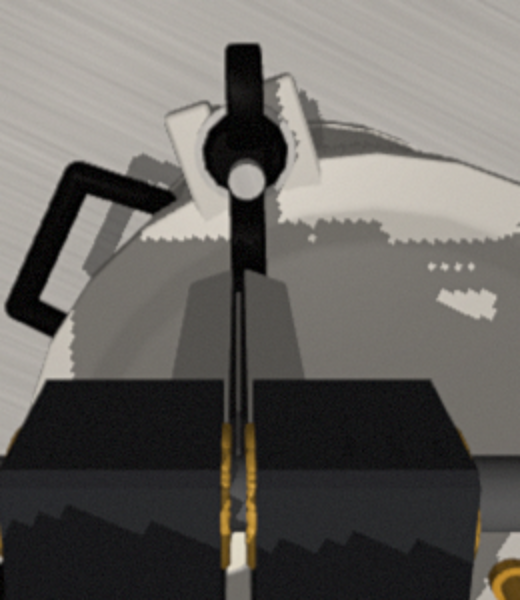

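The wrist view shows the wing running straight under the fingertips: wing at (247,250), tips at (240,275). So the real finger ends look about 18 mm above the reported TCP. I'll measure that before going lower.

Run:
```python
from h import *
print("gpo",grip_point_offset)
p,d=camera("wrist");W=cloud("wrist",d);t=read_state()
print(t["eef_pos"],t["eef_rot"])
T=np.array(camera_info("wrist")["world_from_camera"]);print(np.round(T,3).tolist())
for u in (292,300,308,330,338):
    print(u,[(v,*np.round(W[v,u]-[*t["eef_pos"][:2],0],0).tolist(),p[v,u].tolist()) for v in range(272,300,4)])
```

```text
gpo 18.8
[639.36596208 131.69936792 213.19353583] [3.14157251e+00 2.30764144e-05 4.55776716e-01]
[[0.44, -0.867, -0.233, 707.299], [-0.898, -0.425, -0.113, 163.748], [-0.001, 0.259, -0.966, 419.015], [0.0, 0.0, 0.0, 1.0]]
292 [(272, -15.0, 12.0, 188.0, [115, 113, 106]), (276, -16.0, 11.0, 190.0, [112, 106, 104]), (280, -19.0, 10.0, 190.0, [108, 106, 101]), (284, -20.0, 9.0, 194.0, [110, 106, 101]), (288, -23.0, 8.0, 195.0, [110, 107, 102]), (292, -25.0, 7.0, 195.0, [113, 109, 104]), (296, 3.0, 14.0, 267.0, [94, 93, 88])]
300 [(272, -12.0, 8.0, 189.0, [109, 106, 102]), (276, -13.0, 7.0, 192.0, [108, 104, 99]), (280, 5.0, 12.0, 248.0, [88, 86, 81]), (284, 5.0, 12.0, 253.0, [85, 82, 79]), (288, 5.0, 11.0, 259.0, [84, 83, 77]), (292, 5.0, 11.0, 264.0, [86, 81, 78]), (296, 5.0, 11.0, 268.0, [82, 80, 77])]
308 [(272, -9.0, 3.0, 190.0, [110, 107, 100]), (276, -11.0, 2.0, 193.0, [102, 99, 96]), (280, 6.0, 8.0, 248.0, [85, 82, 80]), (284, 6.0, 8.0, 251.0, [81, 80, 75]), (288, 7.0, 8.0, 258.0, [83, 84, 77]), (292, 7.0, 8.0, 264.0, [83, 81, 78]), (296, 7.0, 8.0, 268.0, [86, 83, 78])]
330 [(272, 11.0, -3.0, 234.0, [0, 0, 0]), (276, 8.0, -4.0, 232.0, [14, 15, 15]), (280, 12.0, -2.0, 248.0, [84, 83, 78]), (284, 12.0, -2.0, 254.0, [87, 85, 80]), (288, 11.0, -2.0, 258.0, [82, 79, 75]), (292, 11.0, -1.0, 263.0, [85, 82, 78]), (296, 11.0, -1.0, 268.0, [84, 82, 79])]
338 [(272, 2.0, -14.0, 196.0, [122, 118, 111]), (276, -1.0, -16.0, 196.0, [121, 117, 112]), (280, 13.0, -6.0, 247.0, [93, 92, 87]), (284, 13.0, -5.0, 254.0, [86, 82, 78]), (288, 13.0, -5.0, 259.0, [87, 84, 79]), (292, 13.0, -5.0, 264.0, [84, 83, 79]), (296, 13.0, -4.0, 269.0, [86, 82, 78])]
```

```bash
cat > fz.py <<'E'
import sys
from h import *
s=read_state();print(s["eef_pos"].round(1),s["wrist_force"].round(1));sys.exit(int(np.abs(s["wrist_force"]).max()>5))
E
python3 -m handwheel '.26 -.28 0 0 1;.26 -.27 0 0 1;0 0 -.2 0 1;0 0 0 0 1' >/dev/null; python3 fz.py && python3 -m handwheel '0 0 -.15 0 1;0 0 0 0 1' >/dev/null && python3 fz.py && python3 -m handwheel '0 0 -.15 0 1;0 0 0 0 1' >/dev/null && python3 fz.py && python3 -m handwheel '0 0 -.15 0 1;0 0 0 0 1' >/dev/null && python3 fz.py
python3 - <<'E'
from h import *
p,d=camera("wrist");W=cloud("wrist",d);t=read_state()["eef_pos"]
for u in (300,308,330,338):
    print(u,[(v,*np.round(W[v,u]-[*t[:2],0],0).astype(int).tolist()) for v in range(268,292,4)])
a=cv2.resize(p[140:380,180:480,::-1],None,fx=1.3,fy=1.3)
p,d=camera("scene");b=cv2.resize(p[190:270,290:390,::-1],(390,312),interpolation=cv2.INTER_CUBIC)
cv2.imwrite("pics/w2.png",np.hstack([a,b]))
E
```

```text
[659.7 109.3 203.1] [-0.4  0.5 -0.5]
[659.4 110.2 197.9] [-0.2 -0.1 -0.7]
[659.6 110.1 192.2] [-0.   0.3 -1. ]
[659.7 109.9 186.1] [0.3 0.4 0.4]
300 [(268, -1, 11, 187), (272, -3, 10, 188), (276, -5, 9, 188), (280, 5, 12, 222), (284, 5, 12, 226), (288, 5, 11, 232)]
308 [(268, 1, 7, 187), (272, -1, 6, 188), (276, -3, 5, 189), (280, 7, 8, 222), (284, 6, 8, 226), (288, 7, 8, 232)]
330 [(268, 7, -5, 187), (272, 5, -6, 188), (276, 3, -7, 189), (280, 12, -2, 221), (284, 11, -2, 227), (288, 11, -2, 231)]
338 [(268, 10, -9, 189), (272, 8, -10, 189), (276, 5, -11, 189), (280, 13, -6, 220), (284, 13, -5, 226), (288, 13, -5, 232)]
```

View pics/w2.png

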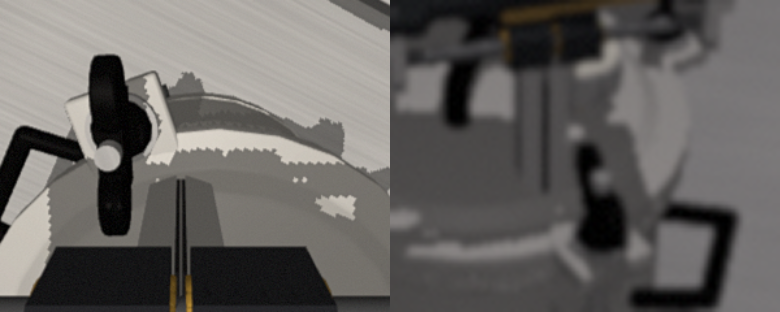

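The left half shows the fingertips (around (180,180)–(225,260)) beside the wing, whose end is at (115,230). The measured finger ends sit about 32 mm above the reported TCP, so a TCP z of about 178 puts them at about 210.

```bash
sed -i 's/%4==3/%3==2/' arc.py; python3 arc.py FL 33 -110 -7 40
```

```text
z 187.0
-124 -0.07 0.03 0 0 1;-0.09 0.04 0 0 1;-0.09 0.05 0 0 1
-145 -0.08 0.06 0 0 1;-0.07 0.07 0 0 1;-0.06 0.08 0 0 1
-166 -0.05 0.08 0 0 1;-0.04 0.1 0 0 1;-0.03 0.09 0 0 1
-187 -0.02 0.1 0 0 1;-0.01 0.1 0 0 1;0.01 0.1 0 0 1
-208 0.02 0.1 0 0 1;0.03 0.1 0 0 1;0.04 0.09 0 0 1
-229 0.05 0.09 0 0 1;0.06 0.07 0 0 1;0.07 0.07 0 0 1
-250 0.08 0.07 0 0 1;0.09 0.05 0 0 1;0.09 0.04 0 0 1
-271 0.1 0.03 0 0 1;0.1 0.01 0 0 1;0.1 0.01 0 0 1
-292 0.1 -0.01 0 0 1;0.1 -0.02 0 0 1;0.09 -0.03 0 0 1
-313 0.1 -0.05 0 0 1;0.08 -0.05 0 0 1;0.08 -0.06 0 0 1
-334 0.07 -0.08 0 0 1;0.06 -0.08 0 0 1;0.05 -0.09 0 0 1
-355 0.04 -0.09 0 0 1;0.02 -0.1 0 0 1;0.02 -0.1 0 0 1
-376 0 -0.1 0 0 1;-0.01 -0.1 0 0 1;-0.02 -0.1 0 0 1
-383 -0.03 -0.09 0 0 1
```

```bash
python3 -m handwheel '0 0 -.2 0 1;-.07 .03 0 0 1;-.09 .04 0 0 1;-.09 .05 0 0 1' >/dev/null && python3 t.py FL .3 && python3 -m handwheel '-.08 .06 0 0 1;-.07 .07 0 0 1;-.06 .08 0 0 1' >/dev/null && python3 t.py FL .3 && python3 -m handwheel '-.05 .08 0 0 1;-.04 .1 0 0 1;-.03 .09 0 0 1' >/dev/null && python3 t.py FL .3 && python3 -m handwheel '-.02 .1 0 0 1;-.01 .1 0 0 1;.01 .1 0 0 1' >/dev/null && python3 t.py FL .3;python3 - <<'E'
from h import *
print(*wing("FL"))
E
```

```text
T=-0.036 ang=-124.8 r=33.1 z=179.1 F=[ 2.8 -1.4 -1.5] Mz=-0.066 t=7.5
T=-0.059 ang=-144.8 r=33.0 z=179.5 F=[ 3.5 -2.8 -0.9] Mz=-0.084 t=7.8
T=-0.092 ang=-166.2 r=32.9 z=179.3 F=[ 1.  -4.8 -0.3] Mz=-0.067 t=8.0
T=-0.084 ang=172.5 r=33.0 z=179.2 F=[ 0.2 -3.4 -0.3] Mz=-0.025 t=8.3
335 [671.7 144.6 222.1] ang 145.9 sd [ 4.8 21.3] ztop 242.8
```

Contact is made, at 0.06–0.09 N m, and the nut is turning. My torque sign was flipped, so I'll fix that and carry on.

```bash
sed -i 's/return -(s\["moment"\]/return (s["moment"]/' h.py; python3 -m handwheel '.02 .1 0 0 1;.03 .1 0 0 1;.04 .09 0 0 1' >/dev/null && python3 t.py FL .28 && python3 -m handwheel '.05 .09 0 0 1;.06 .07 0 0 1;.07 .07 0 0 1' >/dev/null && python3 t.py FL .28 && python3 -m handwheel '.08 .07 0 0 1;.09 .05 0 0 1;.09 .04 0 0 1' >/dev/null && python3 t.py FL .28 && python3 -m handwheel '.1 .03 0 0 1;.1 .01 0 0 1' >/dev/null && python3 t.py FL .28 && python3 -m handwheel '.1 .01 0 0 1;.1 -.01 0 0 1' >/dev/null && python3 t.py FL .28 && python3 -m handwheel '.1 -.02 0 0 1' >/dev/null && python3 t.py FL .28 && python3 -m handwheel '.09 -.03 0 0 1' >/dev/null && python3 t.py FL .28 && python3 -m handwheel '.1 -.05 0 0 1' >/dev/null && python3 t.py FL .28 && python3 -m handwheel '.08 -.05 0 0 1' >/dev/null && python3 t.py FL .28
```

```text
T=0.175 ang=151.2 r=33.1 z=179.1 F=[-1.3 -3.  -0.2] Mz=0.069 t=8.6
T=0.222 ang=131.8 r=32.9 z=178.9 F=[-6.1 -8.1 -1.1] Mz=-0.105 t=8.8
T=0.235 ang=111.2 r=33.4 z=178.5 F=[-10.1  -3.3  -0.7] Mz=-0.121 t=9.1
T=0.513 ang=98.5 r=33.5 z=178.2 F=[-18.1  -2.3   0. ] Mz=-0.098 t=9.2
```

Front-left is firm at about 0.5 N m, slightly over target. I'll use single-row steps past 0.2 N m from here. Next: back off, lift and go over to back-right.

```bash
echo 'NUT=dict(FL=(670,142.9),FR=(668.7,-46.5),BL=(480.5,144.2),BR=(479.5,-45.2))' >> h.py
python3 -m handwheel '-.1 -.01 0 0 1;-.1 -.03 0 0 1;0 0 .8 0 1;0 0 .8 0 1;-.65 -.66 0 0 1;-.65 -.66 0 0 1;-.65 -.66 0 0 1;-.65 -.66 0 0 1;-.65 -.66 0 0 1;-.65 -.66 0 0 1;-.65 -.66 0 0 1;-.65 -.66 0 0 1' >/dev/null; python3 -m handwheel '0 0 0 0 1;0 0 0 0 1;0 0 0 0 1' ; python3 arc.py BR 33 167 -7 40;python3 - <<'E'
from h import *
print(*wing("FL"));print(*wing("FL","top"));print(*wing("FR"))
E
```

```text
clock: 10.48
eef_pos: [449.8, -37.9, 243.7]
eef_rot: [3.141, -0.001, 0.455]
wrist_force: [-0.1, 0.9, -0.1]
finger_gap: 0.5
finger_force: 0.0
z 243.7
153 -0.06 0 0 0 1;0.03 0.1 0 0 1;0.04 0.09 0 0 1
132 0.05 0.09 0 0 1;0.06 0.08 0 0 1;0.07 0.07 0 0 1
111 0.08 0.06 0 0 1;0.08 0.06 0 0 1;0.1 0.04 0 0 1
90 0.09 0.03 0 0 1;0.1 0.02 0 0 1;0.1 0 0 0 1
69 0.1 -0 0 0 1;0.1 -0.02 0 0 1;0.1 -0.03 0 0 1
48 0.09 -0.04 0 0 1;0.09 -0.06 0 0 1;0.07 -0.06 0 0 1
27 0.07 -0.07 0 0 1;0.07 -0.08 0 0 1;0.05 -0.09 0 0 1
6 0.04 -0.09 0 0 1;0.03 -0.1 0 0 1;0.01 -0.1 0 0 1
-15 0.01 -0.1 0 0 1;-0.01 -0.1 0 0 1;-0.02 -0.09 0 0 1
-36 -0.03 -0.1 0 0 1;-0.05 -0.09 0 0 1;-0.05 -0.09 0 0 1
-57 -0.06 -0.07 0 0 1;-0.08 -0.07 0 0 1;-0.08 -0.06 0 0 1
-78 -0.09 -0.05 0 0 1;-0.09 -0.04 0 0 1;-0.1 -0.03 0 0 1
-99 -0.1 -0.01 0 0 1;-0.1 -0.01 0 0 1;-0.1 0.01 0 0 1
-106 -0.1 0.03 0 0 1
270 [674.8 146.  218.8] ang 62.6 sd [ 1.8 20.3] ztop 231.0
157 [668.2 142.3 224.3] ang 61.3 sd [ 2.9 21. ] ztop 234.1
152 [680.  -41.4 226.2] ang 10.3 sd [ 3.1 19.9] ztop 235.9
```

```bash
python3 -m handwheel '-.06 0 -.6 0 1;0 0 -.6 0 1;0 0 -.44 0 1;0 0 0 0 1;.03 .1 0 0 1;.04 .09 0 0 1' >/dev/null && python3 t.py BR .2 && python3 -m handwheel '.05 .09 0 0 1;.06 .08 0 0 1;.07 .07 0 0 1;.08 .06 0 0 1;.08 .06 0 0 1;.1 .04 0 0 1' >/dev/null && python3 t.py BR .2 && python3 -m handwheel '.09 .03 0 0 1;.1 .02 0 0 1;.1 0 0 0 1;.1 0 0 0 1' >/dev/null && python3 t.py BR .2 && python3 -m handwheel '.1 -.02 0 0 1;.1 -.03 0 0 1;.09 -.04 0 0 1' >/dev/null && python3 t.py BR .2 && python3 -m handwheel '.09 -.06 0 0 1;.07 -.06 0 0 1' >/dev/null && python3 t.py BR .2 && python3 -m handwheel '.07 -.07 0 0 1' >/dev/null && python3 t.py BR .2 && python3 -m handwheel '.07 -.08 0 0 1' >/dev/null && python3 t.py BR .2 && python3 -m handwheel '.05 -.09 0 0 1' >/dev/null && python3 t.py BR .2 && python3 -m handwheel '.04 -.09 0 0 1' >/dev/null && python3 t.py BR .2 && python3 -m handwheel '.03 -.1 0 0 1' >/dev/null && python3 t.py BR .2
```

```text
T=0.010 ang=152.6 r=32.7 z=178.8 F=[-0.2 -0.5  0.1] Mz=-0.008 t=11.1
T=0.178 ang=112.5 r=33.2 z=177.8 F=[-7.5 -1.7 -0.7] Mz=-0.074 t=11.6
T=0.148 ang=84.7 r=33.2 z=177.8 F=[-5.6 -0.1 -2.2] Mz=-0.036 t=12.0
T=0.203 ang=63.5 r=33.2 z=177.8 F=[-4.8  3.8 -0.1] Mz=0.003 t=12.2
```

```bash
python3 -m handwheel '.09 -.06 0 0 1' >/dev/null && python3 t.py BR .29 && python3 -m handwheel '.07 -.06 0 0 1' >/dev/null && python3 t.py BR .29 && python3 -m handwheel '.07 -.07 0 0 1' >/dev/null && python3 t.py BR .29 && python3 -m handwheel '.07 -.08 0 0 1' >/dev/null && python3 t.py BR .29 && python3 -m handwheel '.05 -.09 0 0 1' >/dev/null && python3 t.py BR .29 && python3 -m handwheel '.04 -.09 0 0 1' >/dev/null && python3 t.py BR .29 && python3 -m handwheel '.03 -.1 0 0 1' >/dev/null && python3 t.py BR .29 && python3 -m handwheel '.01 -.1 0 0 1' >/dev/null && python3 t.py BR .29 && python3 -m handwheel '.01 -.1 0 0 1' >/dev/null && python3 t.py BR .29 && python3 -m handwheel '-.01 -.1 0 0 1' >/dev/null && python3 t.py BR .29 && python3 -m handwheel '-.02 -.09 0 0 1' >/dev/null && python3 t.py BR .29
```

```text
T=0.235 ang=56.6 r=33.0 z=177.7 F=[-10.7   5.1  -0.5] Mz=-0.154 t=12.3
T=0.186 ang=50.7 r=32.7 z=177.5 F=[-8.1  6.6 -0.5] Mz=-0.155 t=12.4
T=0.210 ang=44.0 r=32.7 z=177.5 F=[-7.3  7.4 -1.3] Mz=-0.130 t=12.5
T=0.228 ang=36.7 r=32.9 z=177.5 F=[-5.3  8.5 -1.9] Mz=-0.099 t=12.6
T=0.254 ang=29.6 r=32.8 z=177.6 F=[-5.6 10.1 -1.2] Mz=-0.125 t=12.6
T=0.329 ang=23.1 r=32.8 z=177.6 F=[-5.2 14.3 -3.3] Mz=-0.170 t=12.7
```

```bash
python3 -m handwheel '.03 -.06 0 0 1' >/dev/null; python3 t.py BR .38; python3 -m handwheel '0 0 0 0 1' >/dev/null; python3 t.py BR .4
```

```text
T=0.401 ang=18.7 r=33.2 z=177.6 F=[-4.7 15.  -2.7] Mz=-0.122 t=12.8
T=0.326 ang=18.3 r=33.4 z=177.6 F=[-2.7 11.7 -3.8] Mz=-0.074 t=12.9
```

```bash
python3 -m handwheel '-.03 .1 0 0 1;-.04 .09 0 0 1;0 0 .8 0 1;0 0 .8 0 1;.58 .81 0 0 1;.58 .81 0 0 1;.58 .81 0 0 1;.58 .81 0 0 1;.58 .81 0 0 1;.58 .81 0 0 1;0 0 0 0 1;0 0 0 0 1' >/dev/null;  python3 -m handwheel '0 0 0 0 1;0 0 0 0 1'>/dev/null; python3 arc.py FL 33 130 -7 9;python3 - <<'E'
from h import *
print(*wing("FL"));print(*wing("BR"));print(*wing("FR"));print(*wing("BL"))
E
```

```text
z 242.5
116 0.03 0.09 0 0 1;0.08 0.06 0 0 1;0.09 0.05 0 0 1
95 0.1 0.04 0 0 1;0.09 0.03 0 0 1;0.1 0.01 0 0 1
74 0.1 0 0 0 1;0.1 -0.01 0 0 1;0.1 -0.02 0 0 1
307 [673.7 145.  219.6] ang 61.8 sd [ 2.5 20.9] ztop 230.8
180 [485.  -42.9 218.5] ang 160.1 sd [ 1.9 20.5] ztop 230.7
140 [680.  -40.8 225.6] ang 10.2 sd [ 2.6 19.5] ztop 235.6
  avg = a.mean(axis, **keepdims_kw)
  ret = um.true_divide(
h.py:16: RuntimeWarning: Degrees of freedom <= 0 for slice
  q=W[m];e,v=np.linalg.eigh(np.cov(q[:,:2].T));a=np.degrees(np.arctan2(v[1,1],v[0,1]))%180
  c *= np.true_divide(1, fact)
  c *= np.true_divide(1, fact)
h.py:17: RuntimeWarning: Mean of empty slice.
  return len(q),np.round(q.mean(0),1),"ang",round(a,1),"sd",np.round(np.sqrt(e),1),"ztop",np.round(np.percentile(q[:,2],98),1)
Traceback (most recent call last):
  File "h.py", line 17, in wing
    return len(q),np.round(q.mean(0),1),"ang",round(a,1),"sd",np.round(np.sqrt(e),1),"ztop",np.round(np.percentile(q[:,2],98),1)
                                                                                                     ~~~~~~~~~~~~~^^^^^^^^^^^
IndexError: index -1 is out of bounds for axis 0 with size 0
```

```bash
python3 -m handwheel '.03 .09 -.6 0 1;0 0 -.6 0 1;0 0 -.41 0 1;0 0 0 0 1;0 0 0 0 1;.08 .06 0 0 1;.09 .05 0 0 1' >/dev/null;  python3 t.py FL .29 && python3 -m handwheel '.1 .04 0 0 1' >/dev/null && python3 t.py FL .29 && python3 -m handwheel '.05 .02 0 0 1' >/dev/null && python3 t.py FL .29&& python3 -m handwheel '.05 .02 0 0 1' >/dev/null && python3 t.py FL .29 && python3 -m handwheel '.05 .01 0 0 1' >/dev/null && python3 t.py FL .29 && python3 -m handwheel '.05 0 0 0 1' >/dev/null && python3 t.py FL .29 && python3 -m handwheel '.05 0 0 0 1' >/dev/null && python3 t.py FL .29; python3 arc.py FL 33 100 7 2
```

```text
T=-0.028 ang=113.8 r=33.5 z=179.3 F=[0.6 0.1 0.4] Mz=-0.009 t=14.8
T=0.021 ang=106.4 r=33.8 z=178.8 F=[-0.  -0.5 -0.2] Mz=0.015 t=14.9
T=0.017 ang=102.8 r=34.0 z=178.0 F=[-0.3 -0.6  0.1] Mz=0.002 t=15.0
T=0.033 ang=99.9 r=34.3 z=177.5 F=[-2.5 -0.2 -0.6] Mz=-0.053 t=15.1
T=0.449 ang=98.3 r=34.6 z=177.2 F=[-16.9   0.5   4.2] Mz=-0.126 t=15.2
z 177.2
107 -0.02 -0.04 0 0 1;-0.1 -0.03 0 0 1
```

Front-left is still firm, at 0.45 N m without turning. On to the second pair, back-left first.

```bash
python3 -m handwheel '-.1 -.02 0 0 1;-.1 -.04 0 0 1;0 0 .8 0 1;0 0 .8 0 1;-.8 -.01 0 0 1;-.8 -.02 0 0 1;-.8 -.01 0 0 1;-.8 -.02 0 0 1;-.8 -.01 0 0 1;0 0 0 0 1;0 0 0 0 1;0 0 0 0 1' ;  python3 arc.py BL 33 60 -7 42
```

```text
clock: 16.17
eef_pos: [498.2, 171.7, 241.8]
eef_rot: [3.141, -0.001, 0.456]
wrist_force: [0.2, 0.2, -1.1]
finger_gap: 0.6
finger_force: 0.0
z 241.8
46 -0.03 0.03 0 0 1;0.08 -0.06 0 0 1;0.08 -0.06 0 0 1
25 0.07 -0.08 0 0 1;0.06 -0.08 0 0 1;0.04 -0.09 0 0 1
4 0.04 -0.09 0 0 1;0.03 -0.1 0 0 1;0.01 -0.1 0 0 1
-17 0 -0.1 0 0 1;-0.01 -0.1 0 0 1;-0.02 -0.1 0 0 1
-38 -0.04 -0.09 0 0 1;-0.05 -0.09 0 0 1;-0.05 -0.09 0 0 1
-59 -0.07 -0.07 0 0 1;-0.07 -0.07 0 0 1;-0.09 -0.05 0 0 1
-80 -0.09 -0.05 0 0 1;-0.09 -0.04 0 0 1;-0.1 -0.02 0 0 1
-101 -0.1 -0.01 0 0 1;-0.1 -0 0 0 1;-0.1 0.01 0 0 1
-122 -0.1 0.03 0 0 1;-0.09 0.03 0 0 1;-0.09 0.05 0 0 1
-143 -0.08 0.06 0 0 1;-0.08 0.07 0 0 1;-0.06 0.08 0 0 1
-164 -0.06 0.08 0 0 1;-0.04 0.09 0 0 1;-0.04 0.1 0 0 1
-185 -0.02 0.09 0 0 1;-0.01 0.1 0 0 1;0.01 0.1 0 0 1
-206 0.01 0.1 0 0 1;0.03 0.1 0 0 1;0.04 0.09 0 0 1
-227 0.05 0.09 0 0 1;0.06 0.08 0 0 1;0.06 0.08 0 0 1
```

```bash
python3 -m handwheel '-.03 .03 -.6 0 1;0 0 -.6 0 1;0 0 -.4 0 1;0 0 0 0 1;.08 -.06 0 0 1;.08 -.06 0 0 1;.07 -.08 0 0 1;.06 -.08 0 0 1;.04 -.09 0 0 1' >/dev/null && python3 t.py BL .2 && python3 -m handwheel '.04 -.09 0 0 1;.03 -.1 0 0 1;.01 -.1 0 0 1;0 -.1 0 0 1;-.01 -.1 0 0 1;-.02 -.1 0 0 1' >/dev/null && python3 t.py BL .2 && python3 -m handwheel '-.04 -.09 0 0 1;-.05 -.09 0 0 1;-.05 -.09 0 0 1' >/dev/null && python3 t.py BL .25 && python3 -m handwheel '-.07 -.07 0 0 1;-.07 -.07 0 0 1' >/dev/null && python3 t.py BL .25 && python3 -m handwheel '-.09 -.05 0 0 1' >/dev/null && python3 t.py BL .25 && python3 -m handwheel '-.09 -.05 0 0 1' >/dev/null && python3 t.py BL .25 && python3 -m handwheel '-.09 -.04 0 0 1' >/dev/null && python3 t.py BL .25 && python3 -m handwheel '-.1 -.02 0 0 1' >/dev/null && python3 t.py BL .25 && python3 -m handwheel '-.1 -.01 0 0 1' >/dev/null && python3 t.py BL .25 && python3 -m handwheel '-.1 0 0 0 1' >/dev/null && python3 t.py BL .25 && python3 -m handwheel '-.1 .01 0 0 1' >/dev/null && python3 t.py BL .25
```

```text
T=0.123 ang=25.0 r=32.8 z=177.8 F=[-1.8  4.3  1.3] Mz=-0.031 t=16.9
T=0.053 ang=-18.0 r=32.9 z=177.3 F=[ 1.2  2.3 -1.2] Mz=-0.031 t=17.4
T=0.034 ang=-39.3 r=32.8 z=177.3 F=[ 2.2  3.5 -1.5] Mz=-0.101 t=17.7
T=0.118 ang=-52.7 r=32.9 z=177.3 F=[ 3.8  3.4 -0.9] Mz=-0.049 t=17.8
T=0.023 ang=-59.9 r=32.7 z=177.3 F=[ 3.6  2.5 -0. ] Mz=-0.121 t=17.9
T=0.112 ang=-67.2 r=32.9 z=177.4 F=[ 4.4  2.  -1.3] Mz=-0.046 t=18.0
T=0.055 ang=-74.3 r=33.2 z=177.3 F=[ 3.4  0.9 -1.9] Mz=-0.061 t=18.1
T=0.056 ang=-81.4 r=33.2 z=177.3 F=[ 3.1  0.1 -0.6] Mz=-0.046 t=18.2
T=0.156 ang=-88.5 r=33.2 z=177.3 F=[ 4.6  0.5 -1.2] Mz=0.003 t=18.2
T=0.111 ang=-95.1 r=33.2 z=177.4 F=[ 6.9  0.3 -0.4] Mz=-0.116 t=18.3
T=0.230 ang=-101.4 r=33.4 z=177.5 F=[ 8.8 -1.6 -1.1] Mz=-0.067 t=18.4
```

```bash
python3 -m handwheel '-.05 .01 0 0 1' >/dev/null && python3 t.py BL .31 && python3 -m handwheel '-.05 .01 0 0 1' >/dev/null && python3 t.py BL .31 && python3 -m handwheel '-.05 .02 0 0 1' >/dev/null && python3 t.py BL .31 && python3 -m handwheel '-.05 .02 0 0 1' >/dev/null && python3 t.py BL .31 && python3 -m handwheel '-.05 .02 0 0 1' >/dev/null && python3 t.py BL .31 && python3 -m handwheel '-.05 .02 0 0 1' >/dev/null && python3 t.py BL .31 && python3 -m handwheel '-.05 .03 0 0 1' >/dev/null && python3 t.py BL .31
```

```text
T=0.307 ang=-104.8 r=33.5 z=177.5 F=[10.5 -3.  -1.5] Mz=-0.058 t=18.5
T=0.369 ang=-107.6 r=33.6 z=177.6 F=[11.6 -2.9 -1.7] Mz=-0.033 t=18.6
```

```bash
python3 -m handwheel '.1 -.03 0 0 1;.1 -.01 0 0 1;0 0 .8 0 1;0 0 .82 0 1;.74 -.46 0 0 1;.74 -.46 0 0 1;.74 -.46 0 0 1;.74 -.46 0 0 1;.74 -.46 0 0 1;.74 -.46 0 0 1;.74 -.46 0 0 1;0 0 0 0 1' >/dev/null;python3 -m handwheel '0 0 0 0 1;0 0 0 0 1;0 0 0 0 1' ;  python3 arc.py FR 33 62 -7 42;python3 - <<'E'
from h import *
for n in ("FL","BR","BL"): print(n,*wing(n))
E
```

```text
clock: 19.83
eef_pos: [684.3, -17.1, 242.6]
eef_rot: [3.142, -0.0, 0.457]
wrist_force: [0.7, 0.3, -0.0]
finger_gap: 1.0
finger_force: 0.0
z 242.6
48 -0 -0.01 0 0 1;0.08 -0.05 0 0 1;0.08 -0.06 0 0 1
27 0.07 -0.07 0 0 1;0.06 -0.08 0 0 1;0.05 -0.09 0 0 1
6 0.04 -0.09 0 0 1;0.03 -0.1 0 0 1;0.02 -0.1 0 0 1
-15 0 -0.1 0 0 1;-0 -0.1 0 0 1;-0.02 -0.1 0 0 1
-36 -0.04 -0.09 0 0 1;-0.04 -0.09 0 0 1;-0.05 -0.09 0 0 1
-57 -0.07 -0.08 0 0 1;-0.07 -0.07 0 0 1;-0.08 -0.06 0 0 1
-78 -0.09 -0.05 0 0 1;-0.09 -0.03 0 0 1;-0.1 -0.03 0 0 1
-99 -0.1 -0.02 0 0 1;-0.1 0 0 0 1;-0.1 0.01 0 0 1
-120 -0.1 0.02 0 0 1;-0.09 0.04 0 0 1;-0.09 0.04 0 0 1
-141 -0.09 0.06 0 0 1;-0.07 0.06 0 0 1;-0.07 0.08 0 0 1
-162 -0.06 0.08 0 0 1;-0.05 0.09 0 0 1;-0.04 0.09 0 0 1
-183 -0.02 0.1 0 0 1;-0.01 0.1 0 0 1;-0 0.1 0 0 1
-204 0.01 0.1 0 0 1;0.02 0.1 0 0 1;0.04 0.09 0 0 1
-225 0.04 0.09 0 0 1;0.06 0.08 0 0 1;0.07 0.08 0 0 1
FL 270 [674.6 145.7 218.8] ang 62.2 sd [ 1.8 20.2] ztop 231.0
BR 191 [487.  -44.  219.3] ang 158.8 sd [ 2.6 20. ] ztop 232.5
BL 185 [485.6 145.3 220.2] ang 42.1 sd [ 2.5 21.4] ztop 231.7
```

```bash
python3 -m handwheel '0 -.01 -.6 0 1;0 0 -.6 0 1;0 0 -.42 0 1;0 0 0 0 1;.08 -.05 0 0 1;.08 -.06 0 0 1;.07 -.07 0 0 1;.06 -.08 0 0 1;.05 -.09 0 0 1' >/dev/null && python3 t.py FR .2 && python3 -m handwheel '.04 -.09 0 0 1;.03 -.1 0 0 1;.02 -.1 0 0 1;0 -.1 0 0 1;0 -.1 0 0 1;-.02 -.1 0 0 1' >/dev/null && python3 t.py FR .2 && python3 -m handwheel '-.04 -.09 0 0 1;-.04 -.09 0 0 1;-.05 -.09 0 0 1' >/dev/null && python3 t.py FR .25 && python3 -m handwheel '-.07 -.08 0 0 1;-.07 -.07 0 0 1' >/dev/null && python3 t.py FR .25 && python3 -m handwheel '-.08 -.06 0 0 1;-.09 -.05 0 0 1' >/dev/null && python3 t.py FR .25 && python3 -m handwheel '-.09 -.03 0 0 1' >/dev/null && python3 t.py FR .25 && python3 -m handwheel '-.1 -.03 0 0 1' >/dev/null && python3 t.py FR .25 && python3 -m handwheel '-.1 -.02 0 0 1' >/dev/null && python3 t.py FR .25 && python3 -m handwheel '-.1 0 0 0 1' >/dev/null && python3 t.py FR .25 && python3 -m handwheel '-.1 .01 0 0 1' >/dev/null && python3 t.py FR .25 && python3 -m handwheel '-.1 .02 0 0 1' >/dev/null && python3 t.py FR .25 && python3 -m handwheel '-.09 .04 0 0 1' >/dev/null && python3 t.py FR .25 && python3 -m handwheel '-.09 .04 0 0 1' >/dev/null && python3 t.py FR .25 && python3 -m handwheel '-.09 .06 0 0 1' >/dev/null && python3 t.py FR .25
```

```text
T=0.063 ang=25.1 r=33.5 z=178.0 F=[-0.7  3.4  0.4] Mz=-0.049 t=20.7
T=0.069 ang=-16.9 r=34.2 z=177.3 F=[ 0.8  1.5 -0.1] Mz=0.013 t=21.2
T=0.132 ang=-37.0 r=34.1 z=177.3 F=[ 1.3  2.6 -0.3] Mz=0.034 t=21.5
T=0.105 ang=-50.4 r=34.0 z=177.3 F=[ 4.   3.  -1.2] Mz=-0.064 t=21.6
T=0.090 ang=-64.4 r=34.2 z=177.3 F=[ 3.8  1.7 -1.4] Mz=-0.053 t=21.8
T=0.093 ang=-71.0 r=34.0 z=177.3 F=[ 3.6  0.7 -0.6] Mz=-0.031 t=21.9
T=0.067 ang=-78.0 r=34.0 z=177.4 F=[ 3.4  0.6 -0.6] Mz=-0.052 t=22.0
T=0.120 ang=-85.0 r=34.2 z=177.4 F=[ 2.8  0.7 -1. ] Mz=0.020 t=22.1
T=0.117 ang=-91.8 r=34.1 z=177.4 F=[ 2.6  0.6 -0.5] Mz=0.028 t=22.1
T=0.113 ang=-98.5 r=34.0 z=177.4 F=[ 2.6  0.4 -0.1] Mz=0.028 t=22.2
T=0.045 ang=-105.5 r=34.0 z=177.3 F=[ 3.  -0.1 -1.1] Mz=-0.055 t=22.3
T=0.093 ang=-112.2 r=33.6 z=177.3 F=[ 2.5 -2.1  0.4] Mz=-0.012 t=22.4
T=0.039 ang=-119.0 r=33.6 z=177.3 F=[ 1.8 -0.7  0.1] Mz=-0.026 t=22.5
T=0.119 ang=-126.3 r=33.4 z=177.2 F=[ 4.9 -2.7 -0.5] Mz=-0.066 t=22.6
```

```bash
python3 -m handwheel '-.07 .06 0 0 1' >/dev/null && python3 t.py FR .25 && python3 -m handwheel '-.07 .08 0 0 1' >/dev/null && python3 t.py FR .25 && python3 -m handwheel '-.06 .08 0 0 1' >/dev/null && python3 t.py FR .25 && python3 -m handwheel '-.05 .09 0 0 1' >/dev/null && python3 t.py FR .25 && python3 -m handwheel '-.04 .09 0 0 1' >/dev/null && python3 t.py FR .25 && python3 -m handwheel '-.02 .1 0 0 1' >/dev/null && python3 t.py FR .25 && python3 -m handwheel '-.01 .1 0 0 1' >/dev/null && python3 t.py FR .25 && python3 -m handwheel '0 .1 0 0 1' >/dev/null && python3 t.py FR .25 && python3 -m handwheel '.01 .1 0 0 1' >/dev/null && python3 t.py FR .25 && python3 -m handwheel '.02 .1 0 0 1' >/dev/null && python3 t.py FR .25
```

```text
T=0.210 ang=-131.9 r=33.3 z=177.3 F=[ 8.3 -6.  -2.6] Mz=-0.128 t=22.6
T=0.376 ang=-137.9 r=33.2 z=177.4 F=[ 11.1 -10.8  -3.3] Mz=-0.138 t=22.7
```

```bash
python3 t.py FR 1; python3 -m handwheel '.07 -.08 0 0 1;.07 -.06 0 0 1;0 0 .8 0 1;0 0 .82 0 1;-.93 .34 0 0 1;-.93 .34 0 0 1;-.93 .34 0 0 1;-.93 .34 0 0 1;0 0 0 0 1;0 0 0 0 1;0 0 0 0 1;0 0 0 0 1'; python3 arc.py BR 33 50 -7 9
```

```text
T=0.376 ang=-137.9 r=33.2 z=177.4 F=[ 11.1 -10.8  -3.3] Mz=-0.138 t=22.7
clock: 23.73
eef_pos: [501.4, -19.4, 242.0]
eef_rot: [-3.142, 0.0, 0.456]
wrist_force: [0.1, -0.8, 0.1]
finger_gap: 0.4
finger_force: 0.0
z 242.0
36 -0.02 -0.01 0 0 1;0.08 -0.07 0 0 1;0.06 -0.08 0 0 1
15 0.05 -0.09 0 0 1;0.05 -0.09 0 0 1;0.03 -0.09 0 0 1
-6 0.02 -0.1 0 0 1;0.01 -0.1 0 0 1;-0.01 -0.1 0 0 1
```

```bash
python3 -m handwheel '-.02 -.01 -.6 0 1;0 0 -.6 0 1;0 0 -.42 0 1;0 0 0 0 1;.08 -.07 0 0 1;.06 -.08 0 0 1' >/dev/null; python3 t.py BR .29 && python3 -m handwheel '.05 -.09 0 0 1' >/dev/null && python3 t.py BR .29 && python3 -m handwheel '.03 -.05 0 0 1' >/dev/null && python3 t.py BR .29 && python3 -m handwheel '.02 -.04 0 0 1' >/dev/null && python3 t.py BR .29 && python3 -m handwheel '.02 -.05 0 0 1' >/dev/null && python3 t.py BR .29 && python3 -m handwheel '.01 -.04 0 0 1' >/dev/null && python3 t.py BR .29 && python3 -m handwheel '.01 -.05 0 0 1' >/dev/null && python3 t.py BR .29; python3 -m handwheel '0 0 0 0 1' >/dev/null; python3 t.py BR 1
```

```text
T=-0.027 ang=35.7 r=33.2 z=178.3 F=[-0.4  0.7 -0.6] Mz=-0.053 t=24.2
T=-0.018 ang=28.4 r=32.9 z=178.4 F=[ 0.7 -0.3  0.2] Mz=0.001 t=24.3
T=0.079 ang=24.3 r=32.8 z=178.2 F=[-0.1  0.7  0.1] Mz=0.056 t=24.4
T=0.017 ang=21.7 r=32.6 z=177.9 F=[-0.   0.1 -0.1] Mz=0.015 t=24.5
T=0.380 ang=19.5 r=32.5 z=177.6 F=[-3.1 12.6  2.7] Mz=-0.038 t=24.6
T=0.121 ang=20.0 r=32.6 z=177.6 F=[-0.1  5.2  3.3] Mz=-0.040 t=24.6
```

```bash
python3 -m handwheel '-.03 .09 0 0 1;-.05 .09 0 0 1;0 0 .8 0 1;0 0 .82 0 1;-.11 .87 0 0 1;-.11 .87 0 0 1;-.11 .87 0 0 1;-.11 .87 0 0 1;0 0 0 0 1;0 0 0 0 1;0 0 0 0 1;0 0 0 0 1'; python3 arc.py BL 33.5 -75 -7 8
python3 - <<'E'
from h import *
for n in ("FL","FR","BR","BL"): print(n,*wing(n))
E
```

```text
clock: 25.65
eef_pos: [489.4, 110.9, 242.1]
eef_rot: [3.141, 0.0, 0.455]
wrist_force: [0.2, -0.8, -0.0]
finger_gap: 0.2
finger_force: 0.0
z 242.1
-89 -0.01 0.02 0 0 1;-0.1 -0.02 0 0 1;-0.1 -0 0 0 1
-110 -0.1 0 0 0 1;-0.1 0.02 0 0 1;-0.1 0.03 0 0 1
-124 -0.09 0.04 0 0 1;-0.09 0.05 0 0 1
FL 273 [674.7 145.8 218.7] ang 62.0 sd [ 1.9 20.4] ztop 230.7
FR 136 [679.5 -40.8 221.9] ang 8.0 sd [ 2.4 20.1] ztop 232.1
BR 183 [485.3 -43.  218.8] ang 160.2 sd [ 2.1 20.8] ztop 231.9
BL 168 [487.  145.7 219.3] ang 42.5 sd [ 2.1 20.8] ztop 230.9
```

```bash
python3 -m handwheel '-.01 .02 -.6 0 1;0 0 -.6 0 1;0 0 -.42 0 1;0 0 0 0 1;-.1 -.02 0 0 1;-.1 0 0 0 1' >/dev/null; python3 t.py BL .29 && python3 -m handwheel '-.1 0 0 0 1' >/dev/null && python3 t.py BL .29 && python3 -m handwheel '-.05 .01 0 0 1' >/dev/null && python3 t.py BL .29 && python3 -m handwheel '-.05 .01 0 0 1' >/dev/null && python3 t.py BL .29 && python3 -m handwheel '-.05 .01 0 0 1' >/dev/null && python3 t.py BL .29 && python3 -m handwheel '-.05 .02 0 0 1' >/dev/null && python3 t.py BL .29 && python3 -m handwheel '-.05 .02 0 0 1' >/dev/null && python3 t.py BL .29; python3 -m handwheel '0 0 0 0 1' >/dev/null; python3 t.py BL 1
```

```text
T=-0.018 ang=-88.8 r=32.7 z=178.4 F=[-0.5  0.1  0.9] Mz=-0.001 t=26.4
T=-0.010 ang=-96.1 r=32.7 z=178.5 F=[0.  0.2 0.7] Mz=-0.010 t=26.4
T=0.024 ang=-100.2 r=32.6 z=178.4 F=[0.6 0.5 0.2] Mz=0.007 t=26.5
T=0.018 ang=-103.6 r=32.5 z=178.1 F=[ 0.4 -0.5  0.2] Mz=0.002 t=26.6
T=0.268 ang=-106.6 r=32.6 z=177.9 F=[11.  -2.  -0.9] Mz=-0.094 t=26.7
T=0.408 ang=-108.4 r=32.4 z=178.0 F=[13.  -3.7 -2. ] Mz=-0.031 t=26.8
T=0.293 ang=-108.6 r=32.4 z=178.0 F=[ 8.8 -3.8 -1.2] Mz=-0.016 t=26.9
```

All four nuts are firm. I'll back off, lift clear and hand in.

```bash
python3 -m handwheel '.1 -.03 0 0 1;.1 -.01 0 0 1;0 0 .8 0 1;0 0 .9 0 1;0 0 .9 0 1;0 0 .9 0 1;0 0 0 0 1;0 0 0 0 1;0 0 0 0 1;0 0 0 0 1'
python3 - <<'E'
from h import *
for n in ("FL","FR","BR","BL"): print(n,*wing(n))
print(sign_off())
E
```

```text
clock: 27.68
eef_pos: [476.6, 112.1, 315.8]
eef_rot: [-3.141, 0.002, 0.456]
wrist_force: [-0.8, 0.3, 0.1]
finger_gap: 0.3
finger_force: 0.0
FL 273 [674.9 146.2 218.8] ang 62.1 sd [ 2.  20.4] ztop 230.9
FR 135 [679.3 -41.  221.8] ang 7.7 sd [ 2.5 20.2] ztop 232.1
BR 182 [484.6 -42.8 219. ] ang 160.0 sd [ 2.1 20.9] ztop 231.1
BL 160 [487.6 146.  219.5] ang 41.0 sd [ 1.9 20.4] ztop 231.4
the job is handed in; nothing more can be done
None
```

All four wing nuts were tightened in cross order to about 0.37–0.5 N m and the job was handed in at about 28 s; the first nut peaked at 0.51, just past the strain mark, lid seating was judged by feel only, and no verdict was returned.

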